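# Eject a valve piston with the rocker and seat it in the test socket

## Task

The small valve piston is sunk in the bore of the ejector fixture. Press the rocker's tab down until it comes up firmly against its stop screw and keep it pressed there for about a second (firmly, but never harder than about 2 kg), so that the rocker's other end pushes the piston up; then draw the piston out of the bore and seat it gently, upright and fully home, in the empty test socket, and let go of it. Leave the wrench, the cap and the blue bin where they are.

Things in the scene. Friction and masses are not known exactly. Their poses are not given: they have to be found in the camera images.
- fixture: Ejector fixture screwed to the bench: dark steel base plate 250 x 90 x 12 mm with a light aluminium nest block and a rocker. Origin on its underside; x axis along the rocker from the tab end (-x) to the nest end (+x), z up. Nest block 80 x 80 mm, centred 70 mm along +x, top 127 mm above the bench, vertical bore 29.6 mm wide in its middle. All else is below 68 mm.
- rocker: Steel rocker bar, 175 x 22 x 10 mm. Origin on its level pivot, 50 mm above the bench at the fixture's x = 0; x axis along the bar to the nest. Starts level to 0.03 rad. Stiff: the tab moves at about 3 to 6 N and stays where left. Its stop screw is set differently each time (19 to 31 mm of tab travel): it must be felt. On the stop, press with 10 to 18 N; over 22 N damages it.
- tab (a point): Middle of the top face of the rocker's thumb tab, a flat dark steel plate 40 mm (along the rocker) x 36 mm, 100 mm from the pivot, away from the nest; 61 mm above the bench when level. Pressing it down lifts the rocker's nest end, whose round stub pushes the piston up from below: with the rocker on its stop the piston stands about 10 to 17 mm proud of the nest block.
- nest_top (a point): Mouth of the nest bore, on its axis at the level of the nest block's top face (127 mm above the bench).
- piston: The valve piston: plain aluminium cylinder, 28 mm in diameter, 55 mm long, with two black seal bands and a chamfered foot, 0.14 to 0.28 kg. Origin at the centre of its underside, z along its axis to its top. It starts upright on a ledge in the nest bore, its top 1 mm below the nest block's top, so it cannot be gripped until it is pushed up.
- socket: Test socket, screwed to the bench: dark steel block 76 x 76 x 35 mm on a 110 x 110 x 6 mm foot, with one blind vertical hole 30 mm wide and 25 mm deep (small chamfer at the mouth). Origin at the centre of its underside, z up.
- socket_mouth (a point): Centre of the socket hole's mouth, 35 mm above the bench.
- socket_floor (a point): Centre of the socket hole's floor, 10 mm above the bench: the piston's origin is here when it is fully home, with 30 mm of the piston standing out.
- wrench: Bystander: a steel open-ended wrench lying flat on the bench. Origin at the middle of its underside.
- cap: Bystander: a stepped aluminium cap, 48 mm wide and 36 mm high, standing on the bench. Origin at the centre of its underside.
- bin: Bystander: a small open blue parts bin with fittings in it, 110 x 100 x 50 mm. Origin at the centre of its underside.
There are look-alikes about, which are no part of the job. Leave any green or red look-alike of the socket alone. What is shaped like the piston but turquoise is not meant.

How it is judged:
By the outcome, as a careful person would: the job done as asked, in the order asked, and still so for the second after the job is handed in, with the robot touching nothing.
It also fails if it takes over 72 s, if anything falls off the work surface, if the arm or the gripper's body presses on something with over 40 N, if the wrist force passes 120 N, or if a joint passes its speed limit or range.

## Robot

A 6-joint arm with a two-finger parallel gripper is mounted at the origin on the work surface. World frame = base frame: x ahead of the robot, y to its left, z up, the work surface at z = 0. Lengths are in m, angles in rad, forces in N, time in s.
With the tool pointing down it reaches from about 0.425 to 0.95 m from the base axis. Payload 14.7 kg.
Tool frame: the origin (TCP) lies at the very end of the fingers, on their centre line; the grasp point (between the pads) lies 19 mm behind it; z points along the fingers, y is the direction in which the jaws open and shut (so a half turn about z gives the same grasp; the last joint's range is limited). The gripper opens to 85 mm and grips with 20 to 120 N. Pads are 22 mm wide; open, the fingers measure 114 mm over their backs; the gripper's body (76 mm by 85 mm) begins 54 mm behind the grasp point. The pads swing forward as they close: fully open they stand 13 mm farther back than shut.
Start: joints at [1.067, 0.48, 1.596, -0, 1.065, -0.047], TCP at [0.287, 0.583, 0.231] pointing down, gripper open.
Joint ranges: [-2.75, 2.75], [-0.82, 2.05], [0.23, 2.67], [-1.56, 4.7], [0.09, 2.69], [-2.92, 2.92]. Speed limits (rad/s): [1.89, 1.89, 2.39, 3.01, 3.01, 3.01].

## Interface

Orientations are given as a rotation vector (axis times angle).
In Python, from plant import sense, viewer, sign_off gives the robot as it stands.
- The arm moves only by the shell command python3 -m handwheel 'ROWS'. ROWS is a JSON object of lists of equal length, an entry for each row: "grip": the closure in counts, from 0 (fully open) to 255 (shut); "delta_pos": the shift along the tool's x, y, z in mm, a list of three; "dr": the turn, a rotation vector about the tool's x, y, z in degrees, a list of three. In form: {"grip": [grip, ...], "delta_pos": [[x, y, z], ...], "dr": [[wx, wy, wz], ...]}. A call has 1 to 5 rows; each row is the pose to reach, as a shift and turn from the pose measured when the call began, along the tool's axes at that moment; what a row does not reach only later rows make up. A row lasts 1/8 s, in which the tool goes at most 62.5 mm and 10.7 degrees, less where a joint would pass 70% of its speed; a pose out of reach is approached as far as the arm can. A call with a gripper value outside its range is refused whole. The fingers move at their own pace and stop on an object; the grip force is fixed at half the most. Time passes only in rows, so rows that repeat a pose let the fingers close. It gives the time, the measured TCP pose, the force and the opening at its end, in the units of the state.
- sense(): the state, without advancing time (a new reading comes with each control period).
- viewer.get_image(name): name is "scene" or "top"; returns a dict with "img" (384x512x3 uint8, red, green, blue), "range_z" (384x512 float32, m along the optical axis (not along the pixel's ray), 0 where there is no reading), "fovy" (degrees; the focal length in pixels is half the picture's height over the tangent of half this angle, whatever the lens; pixels are square), "cx", "cy" (the principal point, pixels), "camera_from_world" (4x4, takes a point from world to camera coordinates). Camera axes: x right, y down, z forward; pixel columns grow to the right and rows downward; lengths in m; the calibration is good to about 2 mm. A picture is of the moment at which its call begins.
- sign_off(): hands the job in, once; it reports no verdict.
The state is a dict: "time_s": time; "joints": joint angles; "qvel": joint speeds; "joint_torque": joint torques, N m; "tool_pos": TCP position; "eef_rot": TCP orientation; "ft_force": force on the tool from outside, world axes, zero at the start; "torque": the same for the moment, N m; "gripper_width": finger opening in m.
Only numpy, scipy, OpenCV 4.12 (cv2) and the standard library are available. Lean on these libraries where they do the work, as an engineer would, in place of code of your own. Each camera call takes 0.05 s, during which the arm holds its last target.

## Working session

There is one attempt and no reset: what is moved stays moved. The work goes in short steps, Python scripts to look and compute and a shell command to move; the robot and the scene stay as the last step left them, time stands still between calls to the robot, and variables do not carry over. Pictures are saved under pics/ and viewed, and the job is handed in when it is done.

```bash
ls; mkdir -p pics; python3 - <<'E'
from plant import sense, viewer
import cv2,numpy as np
print(sense())
for n in("scene","top"):
    d=viewer.get_image(n); cv2.imwrite(f"pics/{n}0.png",d["img"][:,:,::-1]); np.savez(f"pics/{n}0.npz",**d)
    print(n,d["fovy"],d["cx"],d["cy"],d["camera_from_world"])
E
```

```text
pics
{'time_s': 0.0, 'joints': array([ 1.06738866e+00,  4.80873964e-01,  1.59689207e+00,  1.61437161e-05,
        1.06511804e+00, -4.65901382e-02]), 'qvel': array([ 2.98954508e-04,  8.29905891e-04, -6.88081833e-04,  8.88460503e-05,
        3.47325621e-06,  4.54239061e-04]), 'joint_torque': array([-4.67899532e-03, -9.50617361e+01, -4.30215991e+01, -1.23435270e-04,
        1.17811316e-02,  6.61858007e-05]), 'tool_pos': array([0.28647175, 0.5829823 , 0.23063829]), 'eef_rot': array([-7.11273595e-01, -3.05964081e+00,  1.94608367e-03]), 'ft_force': array([-1.10936471, -1.02680239,  0.11190318]), 'torque': array([0.00144735, 0.01576503, 0.04066804]), 'gripper_width': 0.08533302796101197}
scene 46.01102596411824 261.7927482019443 197.16816574594247 [[-0.29816581  0.95438835 -0.01549282  0.21121082]
 [ 0.71059853  0.21110662 -0.67118084 -0.28895982]
 [-0.63729654 -0.21113235 -0.74113173  1.47427927]
 [ 0.          0.          0.          1.        ]]
top 57.77870731344213 263.14424937455425 185.86801361187153 [[-0.01784092 -0.99977536 -0.01144289 -0.0166746 ]
 [-0.99057574  0.01922886 -0.13560957  0.55718397]
 [ 0.13579914  0.00891565 -0.99069627  0.8339372 ]
 [ 0.          0.          0.          1.        ]]
```

View pics/scene0.png

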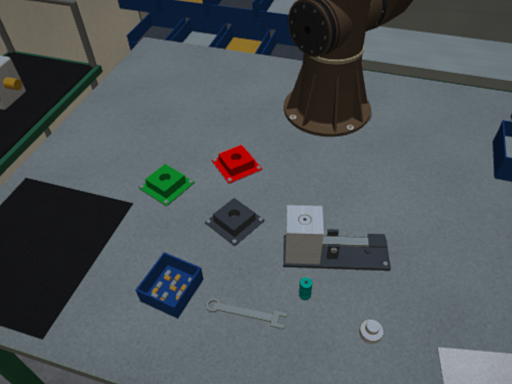

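View pics/top0.png

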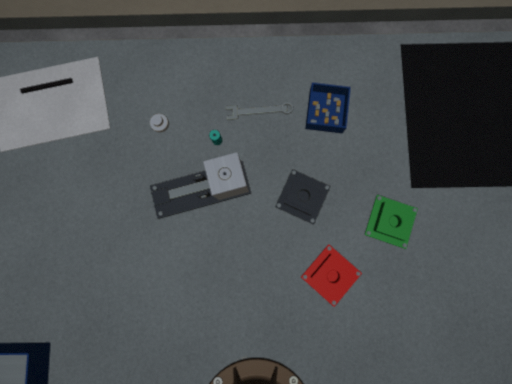

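The scene picture shows the fixture with its nest at (305,220) and the tab end towards (378,243), with the black socket at (235,218). In the top picture the nest is at (225,173), the tab end at (165,195) and the dark socket at (303,195). I'll zoom in and measure.

```bash
cat > h.py <<'E'
import numpy as np
def load(n):
    return dict(np.load(n))
def K(d):
    f=192/np.tan(np.radians(float(d["fovy"]))/2); return f,float(d["cx"]),float(d["cy"])
def ray(d,u,v):
    f,cx,cy=K(d); T=d["camera_from_world"]; R=T[:3,:3]; o=-R.T@T[:3,3]
    return o,R.T@np.array([(u-cx)/f,(v-cy)/f,1])
def onz(d,u,v,z):
    o,r=ray(d,u,v); return o+r*(z-o[2])/r[2]
def tri(a,b):
    (o1,r1),(o2,r2)=a,b
    s=np.linalg.lstsq(np.c_[r1,-r2],o2-o1,rcond=None)[0]
    p,q=o1+s[0]*r1,o2+s[1]*r2; return (p+q)/2,np.linalg.norm(p-q)
def cloud(d):
    f,cx,cy=K(d); z=d["range_z"]; v,u=np.mgrid[:384,:512]
    P=np.stack([(u-cx)/f*z,(v-cy)/f*z,z],-1); T=d["camera_from_world"]
    W=(P-T[:3,3])@T[:3,:3]; W[z==0]=np.nan; return W
def proj(d,p):
    f,cx,cy=K(d);T=d["camera_from_world"];c=T[:3,:3]@p+T[:3,3];return c[0]/c[2]*f+cx,c[1]/c[2]*f+cy
E
python3 - <<'E'
import cv2
a=cv2.imread('pics/top0.png')[140:225,140:340]; cv2.imwrite('pics/topz.png',cv2.resize(a,None,fx=4,fy=4,interpolation=cv2.INTER_CUBIC))
a=cv2.imread('pics/scene0.png')[190:280,200:400]; cv2.imwrite('pics/scenez.png',cv2.resize(a,None,fx=4,fy=4,interpolation=cv2.INTER_CUBIC))
from h import *
for n in('top','scene'):
    d=load(f'pics/{n}0.npz'); W=cloud(d); z=W[...,2]
    for nm,lo,hi in(('nest',.12,.135),):
        m=(z>lo)&(z<hi)&(W[...,0]>.3)&(abs(W[...,1])<.4)
        m=cv2.morphologyEx(m.astype('uint8'),cv2.MORPH_OPEN,np.ones((2,2)))
        k,l,s,c=cv2.connectedComponentsWithStats(m)
        for i in range(1,k):
            if s[i,4]>100:
                q=W[l==i]; r=cv2.minAreaRect((q[:,:2]*1000).astype('float32')); print(n,nm,s[i],q.mean(0),r)
E
```

```text
top nest [ 205  153   42   43 1232] [nan nan nan] ((589.3034057617188, 62.16685485839844), (107.90687561035156, 79.41181945800781), 14.545297622680664)
scene nest [ 287  206   37   32 1067] [nan nan nan] ((524.0230102539062, 52.181640625), (195.72496032714844, 82.035400390625), 9.701164245605469)
```

View pics/topz.png

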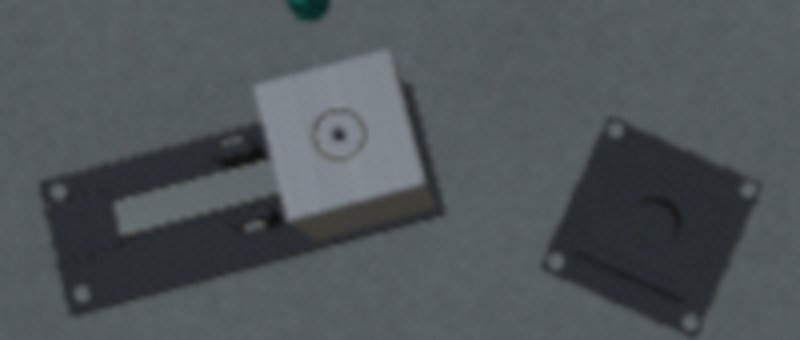

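View pics/scenez.png

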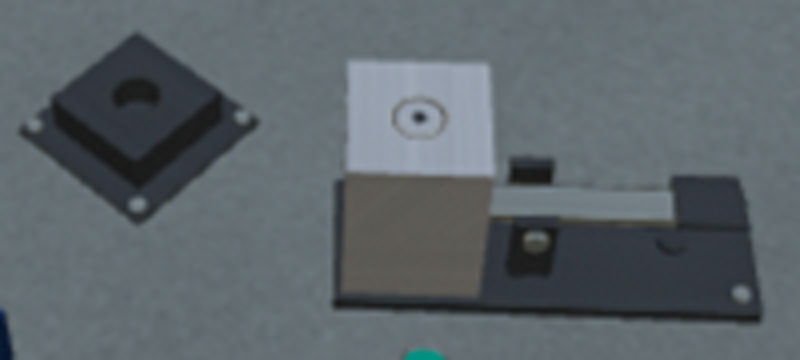

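```bash
python3 - <<'E'
from h import *
np.set_printoptions(precision=4,suppress=True)
t=load('pics/top0.npz'); s=load('pics/scene0.npz')
T=lambda U,V:((U+.5)/4-.5+140,(V+.5)/4-.5+140)
S=lambda U,V:((U+.5)/4-.5+200,(V+.5)/4-.5+190)
a,b=T(338,134),S(419.5,118)
print('bore top',onz(t,*a,.1265),'scene',onz(s,*b,.1265),'tri',tri(ray(t,*a),ray(s,*b)))
print('nest corners top'); c=np.array([onz(t,*T(*p),.127) for p in((254,86),(388,50),(425,184),(287,222))]);print(c,c.mean(0))
c2=np.array([onz(s,*S(*p),.127) for p in((347,61),(489,62),(493,176),(345,170))]);print('scene',c2,c2.mean(0))
for n,c in(('t',c),('s',c2)): print(np.linalg.norm(np.roll(c,-1,0)-c,axis=1), np.degrees(np.arctan2(*(np.roll(c,-1,0)-c)[:,[1,0]].T)))
print('base bolts top',[onz(t,*T(*p),.013) for p in((58,191),(82,293))],'scene',onz(s,*S(741,293),.013))
print('base corners top',[onz(t,*T(*p),.012) for p in((41,183),(73,314),(444,213))])
print('tab corners scene',np.array([onz(s,*S(*p),.061) for p in((672,177),(738,178),(748,229),(676,226))]))
B=np.array([onz(t,*T(*p),.007) for p in((616,131),(748,189),(690,322),(556,261))]);print('socket bolts',B,B.mean(0),np.linalg.norm(np.roll(B,-1,0)-B,axis=1))
Bs=np.array([onz(s,*S(*p),.007) for p in((34,125),(138,205),(242,118))]);print('scene bolts',Bs,(Bs[0]+Bs[2])/2)
C=np.array([onz(s,*S(*p),.035) for p in((137,33),(222,98),(138,160),(52,98))]);print('sock top scene',C,C.mean(0),np.linalg.norm(np.roll(C,-1,0)-C,axis=1))
print('hole scene',onz(s,*S(136,93.5),.035),'hole top',onz(t,*T(661,215),.035))
W=cloud(s)
u,v=S(710,203);print(W[int(v)-2:int(v)+3,int(u)-2:int(u)+3,2], W[218,234])
E
python3 - <<'E'
import cv2
a=cv2.imread('pics/top0.png')[175:225,270:340];cv2.imwrite('pics/topsock.png',cv2.convertScaleAbs(cv2.resize(a,None,fx=10,fy=10,interpolation=cv2.INTER_CUBIC),alpha=3))
a=cv2.imread('pics/top0.png')[170:220,145:215];cv2.imwrite('pics/toptab.png',cv2.convertScaleAbs(cv2.resize(a,None,fx=10,fy=10,interpolation=cv2.INTER_CUBIC),alpha=3))
E
```

```text
bore top [0.5754 0.0599 0.1265] scene [0.5767 0.0599 0.1265] tri (array([0.5757, 0.0599, 0.1253]), np.float64(0.0003255412318348633))
nest corners top
[[0.604  0.1076 0.127 ]
 [0.6233 0.0312 0.127 ]
 [0.5459 0.011  0.127 ]
 [0.5259 0.0886 0.127 ]] [0.5748 0.0596 0.127 ]
scene [[0.5481 0.0106 0.127 ]
 [0.5259 0.0879 0.127 ]
 [0.605  0.1073 0.127 ]
 [0.6238 0.0301 0.127 ]] [0.5757 0.059  0.127 ]
[0.0788 0.0801 0.0802 0.0804] [ -75.7731 -165.3626  104.4458   13.6504]
[0.0805 0.0814 0.0795 0.0782] [ 106.0363   13.7644  -76.2695 -165.5291]
base bolts top [array([0.5617, 0.2551, 0.013 ]), array([0.4956, 0.238 , 0.013 ])] scene [0.559  0.2543 0.013 ]
base corners top [array([0.5673, 0.2666, 0.012 ]), array([0.4823, 0.2438, 0.012 ]), array([0.5427, 0.0057, 0.012 ])]
tab corners scene [[0.5246 0.2016 0.061 ]
 [0.5143 0.2383 0.061 ]
 [0.5493 0.2482 0.061 ]
 [0.5589 0.209  0.061 ]]
socket bolts [[ 0.595  -0.1068  0.007 ]
 [ 0.5552 -0.191   0.007 ]
 [ 0.4702 -0.1504  0.007 ]
 [ 0.5109 -0.0657  0.007 ]] [ 0.5328 -0.1285  0.007 ] [0.0931 0.0942 0.0939 0.0936]
scene bolts [[ 0.5554 -0.1914  0.007 ]
 [ 0.596  -0.1063  0.007 ]
 [ 0.5118 -0.0658  0.007 ]] [ 0.5336 -0.1286  0.007 ]
sock top scene [[ 0.4853 -0.1448  0.035 ]
 [ 0.5218 -0.0752  0.035 ]
 [ 0.5832 -0.109   0.035 ]
 [ 0.5522 -0.1774  0.035 ]] [ 0.5356 -0.1266  0.035 ] [0.0786 0.0701 0.075  0.0745]
hole scene [ 0.5337 -0.1281  0.035 ] hole top [ 0.5362 -0.1311  0.035 ]
[[0.057  0.0624 0.062  0.063  0.0601]
 [0.059  0.06   0.0583 0.0597 0.0632]
 [0.0611 0.0602 0.0621 0.0596 0.0622]
 [0.0611 0.0593 0.0605 0.0594 0.0595]
 [0.0607 0.0609 0.0613 0.0619 0.0598]] [ 0.5282 -0.1308  0.0079]
```

View pics/topsock.png

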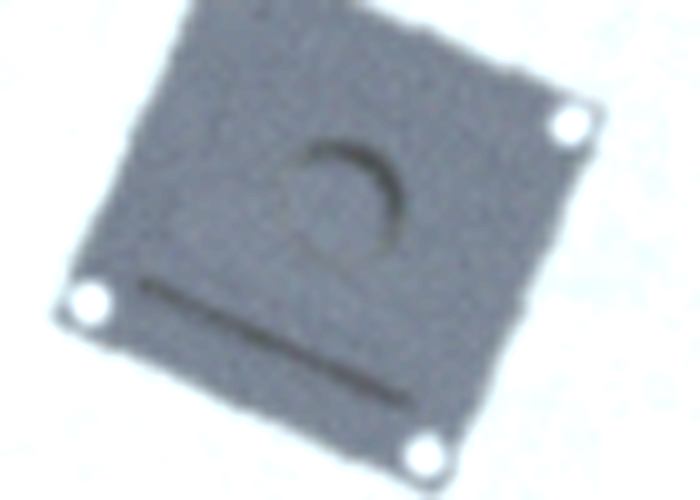

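View pics/toptab.png

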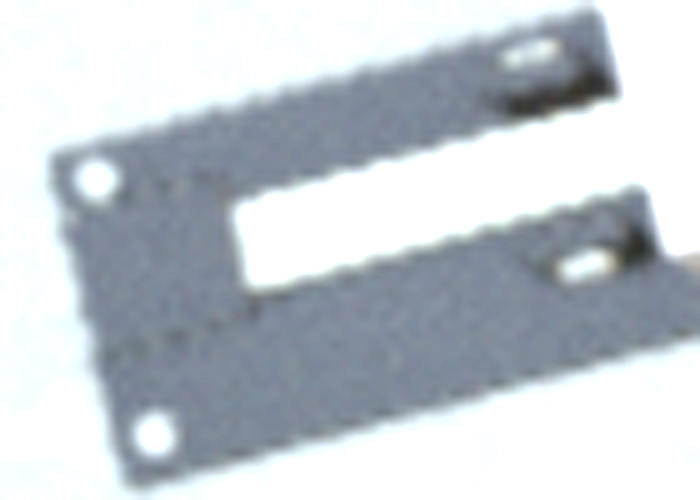

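```bash
cat >> h.py <<'E'
from scipy.spatial.transform import Rotation as Rn
def go(p,yaw=None):
    """print tool-frame shift (mm) to world TCP p, and the dr (deg) to a straight-down pose with tool y at yaw deg (mod 180)"""
    from plant import sense
    s=sense(); R=Rn.from_rotvec(s["eef_rot"]); 
    print('t',round(s['time_s'],2),'pos',np.round(s['tool_pos'],4),'F',np.round(s['ft_force'],2),'w',round(s['gripper_width'],4))
    print('shift',np.round(R.inv().apply(np.array(p)-s['tool_pos'])*1000,1))
    M=R.as_matrix(); y0=np.degrees(np.arctan2(M[1,1],M[0,1]));print('tool y yaw',round(y0,1), 'z',np.round(M[:,2],3))
    if yaw is None: yaw=y0
    e=(yaw-y0+90)%180-90; a=np.radians(y0+e); y=np.array([np.cos(a),np.sin(a),0]); z=np.array([0,0,-1.]); 
    D=Rn.from_matrix(np.c_[np.cross(y,z),y,z]); print('dr',np.round(np.degrees((R.inv()*D).as_rotvec()),2))
E
python3 - <<'E'
from h import *
t=load('pics/top0.npz')
print(onz(t,303.75,195.2,.035))
go([.536,.2255,.11],14.2)
E
```

```text
[ 0.53164262 -0.12815185  0.035     ]
t 0.1 pos [0.2865 0.5831 0.2308] F [ 1.01 -0.7  -1.35] w 0.0856
shift [-381.6 -210.7  121. ]
tool y yaw 63.8 z [-0.001 -0.001 -1.   ]
dr [-6.000e-02  2.000e-02  4.963e+01]
```

```bash
python3 -m handwheel '{"grip":[255,255,255,255,255],"delta_pos":[[-50,-28,0],[-100,-56,0],[-150,-84,10],[-200,-112,20],[-250,-138,30]],"dr":[[0,0,10],[0,0,20],[0,0,30],[0,0,40],[0,0,49.6]]}'; python3 - <<'E'
from h import *
go([.536,.2255,.09],14.2)
E
```

```text
time_s: 0.72
tool_pos: [0.4506, 0.3472, 0.2005]
eef_rot: [1.936, 2.474, -0.002]
ft_force: [0.7, 0.2, 0.0]
gripper_width: 0.0004
t 0.72 pos [0.4506 0.3472 0.2005] F [0.67 0.15 0.04] w 0.0004
shift [-138.5   53.7  110.6]
tool y yaw 13.9 z [-0.001 -0.001 -1.   ]
dr [-0.05  0.05 -0.29]
```

Tracking is crisp.

```bash
python3 -m handwheel '{"grip":[255,255,255,255,255],"delta_pos":[[-45,17,30],[-90,35,60],[-138.5,53.7,90],[-138.5,53.7,110],[-138.5,53.7,110]],"dr":[[0,0,0],[0,0,0],[0,0,0],[0,0,0],[0,0,0]]}'; python3 - <<'E'
from h import *
import cv2
from plant import viewer
go([.536,.2255,.06],14.2)
for n,(r0,r1,c0,c1) in(('scene',(140,290,230,430)),('top',(120,240,120,280))):
    d=viewer.get_image(n); cv2.imwrite(f'pics/{n}1.png',cv2.resize(d['img'][r0:r1,c0:c1,::-1],None,fx=4,fy=4,interpolation=cv2.INTER_CUBIC))
E
```

```text
time_s: 1.35
tool_pos: [0.535, 0.2246, 0.089]
eef_rot: [-1.936, -2.472, 0.006]
ft_force: [-0.3, 0.2, -0.1]
gripper_width: -0.0001
t 1.35 pos [0.535  0.2246 0.089 ] F [-0.31  0.19 -0.05] w -0.0001
shift [ 0.7  1.3 29. ]
tool y yaw 13.8 z [-0.004 -0.002 -1.   ]
dr [-0.24  0.07 -0.35]
```

View pics/scene1.png

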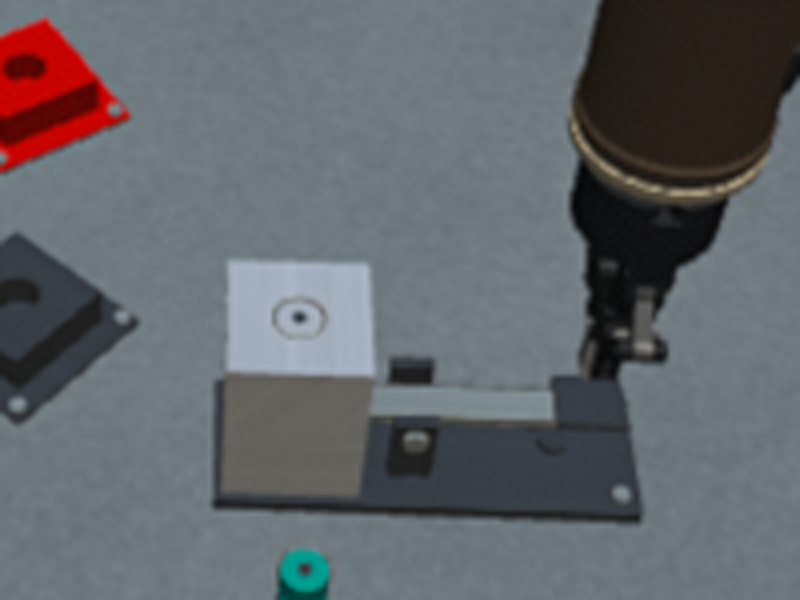

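The shut fingertips hang over the tab at about (600,375) in the zoomed view. Next I'll go down in small steps and feel for contact.

```bash
python3 -m handwheel '{"grip":[255,255,255,255],"delta_pos":[[1,1,12],[1,1,24],[1,1,26],[1,1,28]],"dr":[[0,0,0],[0,0,0],[0,0,0],[0,0,0]]}'; python3 -m handwheel '{"grip":[255,255,255,255],"delta_pos":[[0,0,1],[0,0,2],[0,0,4],[0,0,6]],"dr":[[0,0,0],[0,0,0],[0,0,0],[0,0,0]]}'
```

```text
time_s: 1.95
tool_pos: [0.5365, 0.2272, 0.0627]
eef_rot: [-1.935, -2.475, 0.002]
ft_force: [-0.5, 0.8, -0.2]
gripper_width: -0.0005
time_s: 2.45
tool_pos: [0.5366, 0.2274, 0.0568]
eef_rot: [1.935, 2.475, -0.002]
ft_force: [-1.5, 2.5, 3.5]
gripper_width: 0.0002
```

```bash
python3 -m handwheel '{"grip":[255,255,255,255,255],"delta_pos":[[0,0,2],[0,0,4],[0,0,6],[0,0,8],[0,0,9]],"dr":[[0,0,0],[0,0,0],[0,0,0],[0,0,0],[0,0,0]]}'; python3 -m handwheel '{"grip":[255,255,255],"delta_pos":[[0,0,1],[0,0,2],[0,0,3]],"dr":[[0,0,0],[0,0,0],[0,0,0]]}';  python3 -m handwheel '{"grip":[255,255],"delta_pos":[[0,0,0.5],[0,0,1]],"dr":[[0,0,0],[0,0,0]]}'
```

```text
time_s: 3.08
tool_pos: [0.5367, 0.2275, 0.0477]
eef_rot: [1.935, 2.475, -0.001]
ft_force: [-2.8, 4.2, 4.6]
gripper_width: -0.0001
time_s: 3.45
tool_pos: [0.5367, 0.2275, 0.0447]
eef_rot: [1.935, 2.475, -0.001]
ft_force: [-1.3, 2.5, 5.8]
gripper_width: -0.0003
time_s: 3.7
tool_pos: [0.5367, 0.2274, 0.0436]
eef_rot: [1.935, 2.475, -0.001]
ft_force: [-2.3, 1.7, 5.3]
gripper_width: -0.0001
```

```bash
python3 -m handwheel '{"grip":[255,255],"delta_pos":[[0,0,0.5],[0,0,1]],"dr":[[0,0,0],[0,0,0]]}'
```

```text
time_s: 3.95
tool_pos: [0.5367, 0.2273, 0.0426]
eef_rot: [1.935, 2.475, -0.002]
ft_force: [-1.5, 2.7, 4.8]
gripper_width: 0.0004
```

```bash
python3 -m handwheel '{"grip":[255,255],"delta_pos":[[0,0,0.5],[0,0,1]],"dr":[[0,0,0],[0,0,0]]}'
```

```text
time_s: 4.2
tool_pos: [0.5367, 0.2272, 0.0415]
eef_rot: [1.935, 2.475, -0.002]
ft_force: [-1.3, 2.3, 4.9]
gripper_width: -0.0003
```

```bash
python3 -m handwheel '{"grip":[255,255],"delta_pos":[[0,0,0.5],[0,0,1]],"dr":[[0,0,0],[0,0,0]]}'
```

```text
time_s: 4.45
tool_pos: [0.5367, 0.2272, 0.0405]
eef_rot: [1.935, 2.475, -0.002]
ft_force: [-2.5, 1.6, 5.6]
gripper_width: 0.0002
```

```bash
python3 -m handwheel '{"grip":[255,255],"delta_pos":[[0,0,0.5],[0,0,1]],"dr":[[0,0,0],[0,0,0]]}'
```

```text
time_s: 4.7
tool_pos: [0.5368, 0.227, 0.0394]
eef_rot: [1.935, 2.475, -0.002]
ft_force: [-2.5, 1.6, 5.5]
gripper_width: -0.0003
```

```bash
python3 -m handwheel '{"grip":[255],"delta_pos":[[0,0,0.7]],"dr":[[0,0,0]]}'
```

```text
time_s: 4.82
tool_pos: [0.5368, 0.227, 0.0387]
eef_rot: [1.935, 2.475, -0.002]
ft_force: [-1.8, 1.3, 5.4]
gripper_width: -0.0001
```

```bash
python3 -m handwheel '{"grip":[255,255],"delta_pos":[[0,0,0.5],[0,0,1]],"dr":[[0,0,0],[0,0,0]]}'
```

```text
time_s: 5.08
tool_pos: [0.5368, 0.2269, 0.0377]
eef_rot: [1.935, 2.475, -0.002]
ft_force: [-1.7, 1.4, 6.2]
gripper_width: 0.0
```

```bash
python3 -m handwheel '{"grip":[255],"delta_pos":[[0,0,0.7]],"dr":[[0,0,0]]}'
```

```text
time_s: 5.2
tool_pos: [0.5369, 0.2268, 0.0371]
eef_rot: [1.934, 2.474, -0.002]
ft_force: [-3.6, 1.2, 15.2]
gripper_width: -0.0003
```

```bash
python3 -m handwheel '{"grip":[255],"delta_pos":[[0,0,0.7]],"dr":[[0,0,0]]}'
```

```text
time_s: 5.32
tool_pos: [0.5369, 0.2268, 0.0369]
eef_rot: [1.934, 2.474, -0.002]
ft_force: [-5.6, 1.9, 19.2]
gripper_width: 0.0
```

The stop came in at about 36.9 mm, where the force rose from 6 to 19 N. I'll ease to about 14 N and hold.

```bash
python3 -m handwheel '{"grip":[255],"delta_pos":[[0,0,0.2]],"dr":[[0,0,0]]}'
```

```text
time_s: 5.45
tool_pos: [0.5369, 0.2268, 0.0371]
eef_rot: [1.934, 2.474, -0.002]
ft_force: [-4.4, 2.3, 11.9]
gripper_width: -0.0001
```

```bash
python3 -m handwheel '{"grip":[255,255],"delta_pos":[[0,0,0.4],[0,0,0.4]],"dr":[[0,0,0],[0,0,0]]}'
```

```text
time_s: 5.7
tool_pos: [0.5369, 0.2268, 0.037]
eef_rot: [1.934, 2.474, -0.002]
ft_force: [-4.1, 1.8, 13.9]
gripper_width: 0.0003
```

```bash
python3 -m handwheel '{"grip":[255,255,255,255,255],"delta_pos":[[0,0,0.4],[0,0,0.4],[0,0,0.4],[0,0,0.4],[0,0,0.4]],"dr":[[0,0,0],[0,0,0],[0,0,0],[0,0,0],[0,0,0]]}'
```

```text
time_s: 6.32
tool_pos: [0.5369, 0.2268, 0.037]
eef_rot: [1.934, 2.474, -0.001]
ft_force: [-4.2, 1.5, 13.0]
gripper_width: -0.0002
```

```bash
python3 -m handwheel '{"grip":[255,255,255,255],"delta_pos":[[0,0,0.35],[0,0,0.35],[0,0,0.35],[0,0,0.35]],"dr":[[0,0,0],[0,0,0],[0,0,0],[0,0,0]]}'
```

```text
time_s: 6.82
tool_pos: [0.5369, 0.2268, 0.037]
eef_rot: [1.934, 2.474, -0.001]
ft_force: [-4.5, 2.6, 14.0]
gripper_width: -0.0
```

```bash
python3 -m handwheel '{"grip":[255,255,255,255],"delta_pos":[[0,0,0.4],[0,0,0.4],[0,0,0.4],[0,0,0.4]],"dr":[[0,0,0],[0,0,0],[0,0,0],[0,0,0]]}'; python3 -m handwheel '{"grip":[255,255,255,255,255],"delta_pos":[[0,0,-4],[0,0,-40],[0,0,-90],[0,0,-140],[0,0,-160]],"dr":[[0,0,0],[0,0,0],[0,0,0],[0,0,0],[0,0,0]]}'; python3 - <<'E'
from h import *
import cv2
from plant import viewer
go([.5755,.0598,.19],14.2)
for n,(r0,r1,c0,c1) in(('scene',(180,280,260,400)),('top',(120,240,120,280))):
    d=viewer.get_image(n); np.savez(f'pics/{n}2.npz',**d);cv2.imwrite(f'pics/{n}2.png',cv2.resize(d['img'][r0:r1,c0:c1,::-1],None,fx=5,fy=5,interpolation=cv2.INTER_CUBIC))
E
```

```text
time_s: 7.32
tool_pos: [0.5369, 0.2268, 0.037]
eef_rot: [1.934, 2.474, -0.001]
ft_force: [-3.8, 2.1, 13.5]
gripper_width: 0.0
time_s: 7.95
tool_pos: [0.5379, 0.2272, 0.1999]
eef_rot: [1.933, 2.472, 0.004]
ft_force: [0.6, 0.1, -0.0]
gripper_width: 0.0
t 7.95 pos [0.5379 0.2272 0.1999] F [ 0.58  0.11 -0.  ] w 0.0
shift [-171.5   -4.    10.1]
tool y yaw 14.0 z [ 0.004 -0.    -1.   ]
dr [ 0.22  0.07 -0.23]
```

View pics/scene2.png

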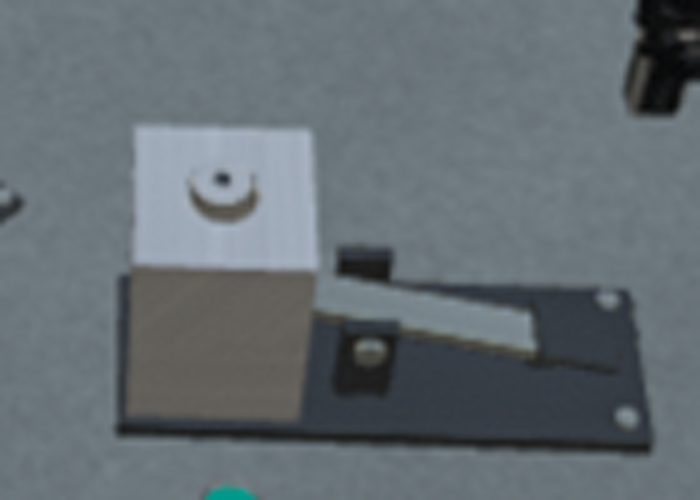

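View pics/top2.png

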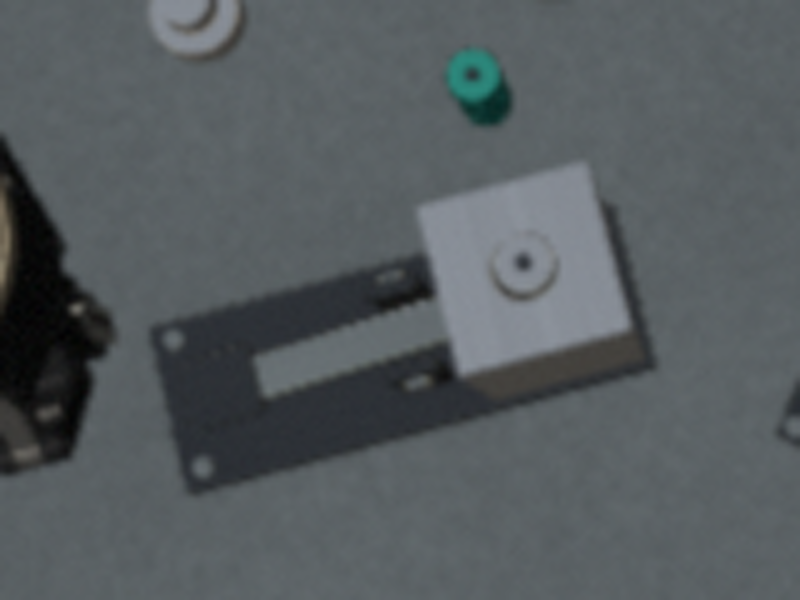

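The rocker has tilted and the piston stands proud: its dot is at (223,180) in the zoomed scene picture and (523,262) in the zoomed top picture. I'll triangulate the top of the piston.

```bash
python3 - <<'E'
from h import *
t=load('pics/top2.npz'); s=load('pics/scene2.npz')
a=((523.5)/5-.5+120,(262.5)/5-.5+120); b=(223.5/5-.5+260,180.5/5-.5+180)
print(tri(ray(t,*a),ray(s,*b)))
for z in(.137,.14,.144): print(onz(t,*a,z),onz(s,*b,z))
W=cloud(s); u,v=map(round,b); print(np.round(W[v-2:v+3,u-5:u+6,2],3)); W=cloud(t);u,v=map(round,a);print(np.round(W[v-4:v+5,u-4:u+5,2],3))
E
```

```text
(array([0.57604185, 0.0584302 , 0.13742159]), np.float64(6.0994820076876326e-05))
[0.57612526 0.05845198 0.137     ] [0.5756838  0.05839738 0.137     ]
[0.57558479 0.05808599 0.14      ] [0.57816305 0.05883778 0.14      ]
[0.57486417 0.057598   0.144     ] [0.58146873 0.05942497 0.144     ]
[[0.137 0.138 0.137 0.137 0.14  0.136 0.138 0.139 0.14  0.137 0.14 ]
 [0.137 0.137 0.137 0.139 0.137 0.141 0.139 0.139 0.14  0.137 0.137]
 [0.138 0.139 0.138 0.137 0.138 0.138 0.141 0.138 0.139 0.139 0.139]
 [0.139 0.14  0.137 0.137 0.136 0.138 0.139 0.138 0.139 0.138 0.138]
 [0.134 0.14  0.138 0.14  0.14  0.138 0.138 0.138 0.138 0.14  0.139]]
[[0.137 0.139 0.136 0.137 0.139 0.138 0.139 0.138 0.138]
 [0.138 0.138 0.139 0.139 0.14  0.137 0.135 0.138 0.136]
 [0.136 0.14  0.14  0.138 0.138 0.139 0.139 0.14  0.14 ]
 [0.137 0.139 0.139 0.14  0.136 0.138 0.135 0.139 0.139]
 [0.14  0.136 0.139 0.141 0.138 0.139 0.136 0.139 0.14 ]
 [0.14  0.139 0.139 0.139 0.137 0.137 0.141 0.141 0.136]
 [0.139   nan 0.141 0.139 0.141 0.137 0.138 0.139 0.139]
 [0.139 0.139 0.138 0.139 0.137 0.137 0.137 0.14  0.138]
 [0.128 0.14  0.138 0.139 0.137 0.138 0.138 0.138 0.137]]
```

```bash
python3 -m handwheel '{"grip":[0,0,0,0,0],"delta_pos":[[-50,-1,2],[-100,-2,5],[-150,-4,9],[-172,-4,10],[-172,-4,10]],"dr":[[0,0,0],[0,0,0],[0,0,0],[0.2,0,0],[0.2,0,0]]}'; python3 - <<'E'
from h import *
go([.5758,.0594,.145],14.2)
E
```

```text
time_s: 8.68
tool_pos: [0.5757, 0.0581, 0.1886]
eef_rot: [1.937, 2.473, -0.002]
ft_force: [0.1, 0.6, -0.2]
gripper_width: 0.0854
t 8.68 pos [0.5757 0.0581 0.1886] F [ 0.09  0.65 -0.16] w 0.0854
shift [ 1.2  0.4 43.6]
tool y yaw 13.8 z [-0.    -0.001 -1.   ]
dr [-0.03  0.06 -0.35]
```

```bash
python3 -m handwheel '{"grip":[100,100,100,120,120],"delta_pos":[[1.2,0.4,20],[1.2,0.4,40],[1.2,0.4,50],[1.2,0.4,56],[1.2,0.4,56]],"dr":[[0,0,0],[0,0,0],[0,0,0],[0,0,0],[0,0,0]]}'; python3 - <<'E'
from h import *
import cv2
from plant import viewer
go([.5758,.0594,.129],14.2)
for n,(r0,r1,c0,c1) in(('scene',(160,260,240,380)),('top',(120,220,160,290))):
    d=viewer.get_image(n); np.savez(f'pics/{n}3.npz',**d);cv2.imwrite(f'pics/{n}3.png',cv2.resize(d['img'][r0:r1,c0:c1,::-1],None,fx=5,fy=5,interpolation=cv2.INTER_CUBIC))
E
```

```text
time_s: 9.3
tool_pos: [0.5757, 0.0597, 0.1325]
eef_rot: [1.937, 2.473, -0.002]
ft_force: [0.7, 0.4, -0.6]
gripper_width: 0.0452
t 9.3 pos [0.5757 0.0597 0.1325] F [ 0.7   0.4  -0.61] w 0.0452
shift [-0.3  0.   3.5]
tool y yaw 13.9 z [-0.001 -0.001 -1.   ]
dr [-0.05  0.06 -0.33]
```

View pics/scene3.png

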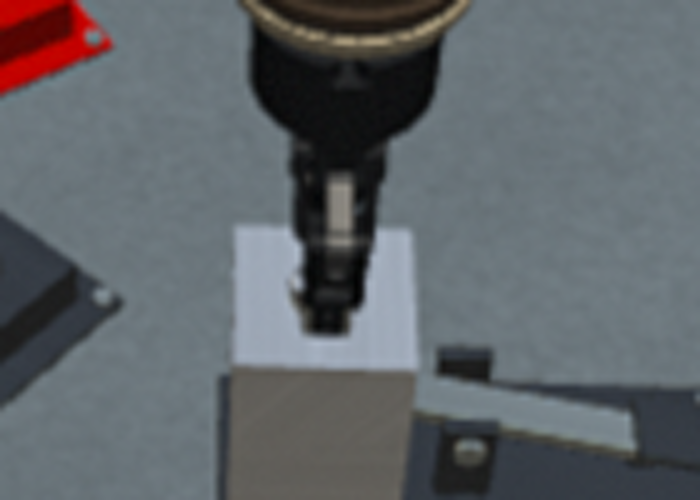

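The fingers straddle the piston, with the near finger at (325,320) in the zoomed view. Next I'll go lower and close bit by bit.

```bash
python3 -m handwheel '{"grip":[120,135,150,150],"delta_pos":[[0,0,2],[0,0,3.3],[0,0,3.7],[0,0,3.7]],"dr":[[0,0,0],[0,0,0],[0,0,0],[0,0,0]]}'; python3 -m handwheel '{"grip":[158,158,158],"delta_pos":[[0,0,0],[0,0,0],[0,0,0]],"dr":[[0,0,0],[0,0,0],[0,0,0]]}'
```

```text
time_s: 9.9
tool_pos: [0.5761, 0.0595, 0.1294]
eef_rot: [1.937, 2.472, -0.001]
ft_force: [0.2, 0.3, -0.7]
gripper_width: 0.0353
time_s: 10.28
tool_pos: [0.5761, 0.0595, 0.1294]
eef_rot: [1.937, 2.472, -0.001]
ft_force: [-0.1, -0.2, 0.1]
gripper_width: 0.0325
```

```bash
python3 -m handwheel '{"grip":[163,166,166],"delta_pos":[[0,0,0.6],[0,0,0.8],[0,0,0.8]],"dr":[[0,0,0],[0,0,0],[0,0,0]]}'; python3 -m handwheel '{"grip":[168,168],"delta_pos":[[0,0,0],[0,0,0]],"dr":[[0,0,0],[0,0,0]]}'
```

```text
time_s: 10.65
tool_pos: [0.5761, 0.0595, 0.1286]
eef_rot: [1.937, 2.472, -0.001]
ft_force: [0.1, -0.5, 0.5]
gripper_width: 0.0295
time_s: 10.9
tool_pos: [0.5761, 0.0595, 0.1286]
eef_rot: [1.937, 2.472, -0.001]
ft_force: [0.1, -0.0, 0.8]
gripper_width: 0.0288
```

```bash
python3 -m handwheel '{"grip":[175,185,220,255,255],"delta_pos":[[0,0,0],[0,0,0],[0,0,0],[0,0,0],[0,0,0]],"dr":[[0,0,0],[0,0,0],[0,0,0],[0,0,0],[0,0,0]]}'
```

```text
time_s: 11.52
tool_pos: [0.5761, 0.0595, 0.1286]
eef_rot: [1.937, 2.472, -0.001]
ft_force: [-2.0, 0.2, 3.4]
gripper_width: 0.0248
```

```bash
python3 -m handwheel '{"grip":[255,255,255,255],"delta_pos":[[0,0,-1],[0,0,-3],[0,0,-5],[0,0,-7]],"dr":[[0,0,0],[0,0,0],[0,0,0],[0,0,0]]}'; python3 - <<'E'
from h import *
import cv2
from plant import viewer
for n,(r0,r1,c0,c1) in(('scene',(160,260,240,380)),('top',(120,220,160,290))):
    d=viewer.get_image(n); np.savez(f'pics/{n}4.npz',**d);cv2.imwrite(f'pics/{n}4.png',cv2.convertScaleAbs(cv2.resize(d['img'][r0:r1,c0:c1,::-1],None,fx=5,fy=5,interpolation=cv2.INTER_CUBIC),alpha=1.5))
E
```

```text
time_s: 12.02
tool_pos: [0.5761, 0.0595, 0.1357]
eef_rot: [1.937, 2.472, -0.001]
ft_force: [-0.2, 0.8, -2.2]
gripper_width: 0.0253
```

View pics/scene4.png

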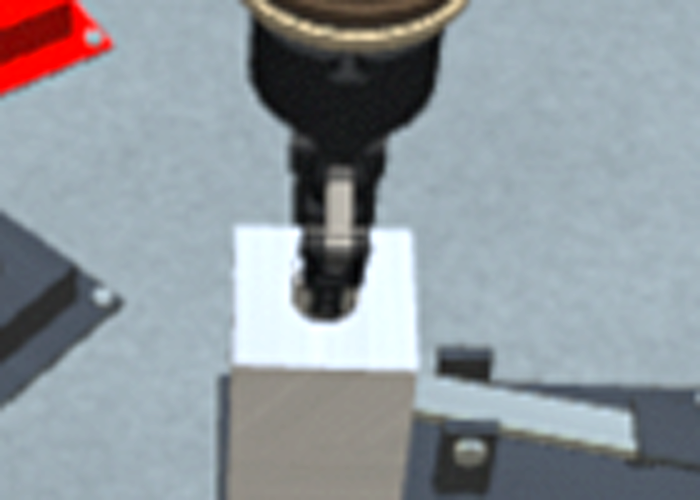

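The vertical force reads -2.2 N, about the piston's weight, and the piston is coming up with the fingers. I'll draw it right out.

```bash
python3 -m handwheel '{"grip":[255,255,255,255,255],"delta_pos":[[0,0,-5],[0,0,-10],[0,0,-15],[0,0,-20],[0,0,-25]],"dr":[[0,0,0],[0,0,0],[0,0,0],[0,0,0],[0,0,0]]}'; python3 -m handwheel '{"grip":[255,255,255,255,255],"delta_pos":[[0,0,-6],[0,0,-12],[0,0,-20],[0,0,-30],[0,0,-38]],"dr":[[0,0,0],[0,0,0],[0,0,0],[0,0,0],[0,0,0]]}';  python3 - <<'E'
from h import *
import cv2
from plant import viewer
go([.533,-.1284,.155],14.2)
for n,(r0,r1,c0,c1) in(('scene',(130,250,240,380)),('top',(90,210,160,290))):
    d=viewer.get_image(n); np.savez(f'pics/{n}5.npz',**d);cv2.imwrite(f'pics/{n}5.png',cv2.convertScaleAbs(cv2.resize(d['img'][r0:r1,c0:c1,::-1],None,fx=5,fy=5,interpolation=cv2.INTER_CUBIC),alpha=1.5))
E
```

```text
time_s: 12.75
tool_pos: [0.5762, 0.0595, 0.1613]
eef_rot: [1.937, 2.472, -0.0]
ft_force: [-0.3, -0.6, -3.0]
gripper_width: 0.0252
time_s: 13.38
tool_pos: [0.5764, 0.0596, 0.2001]
eef_rot: [1.936, 2.472, 0.0]
ft_force: [-0.1, 0.2, -2.0]
gripper_width: 0.0251
t 13.38 pos [0.5764 0.0596 0.2001] F [-0.13  0.17 -1.98] w 0.0251
shift [-172.1  -87.2   45.2]
tool y yaw 13.9 z [ 0.001 -0.001 -1.   ]
dr [ 0.06  0.07 -0.35]
```

View pics/scene5.png

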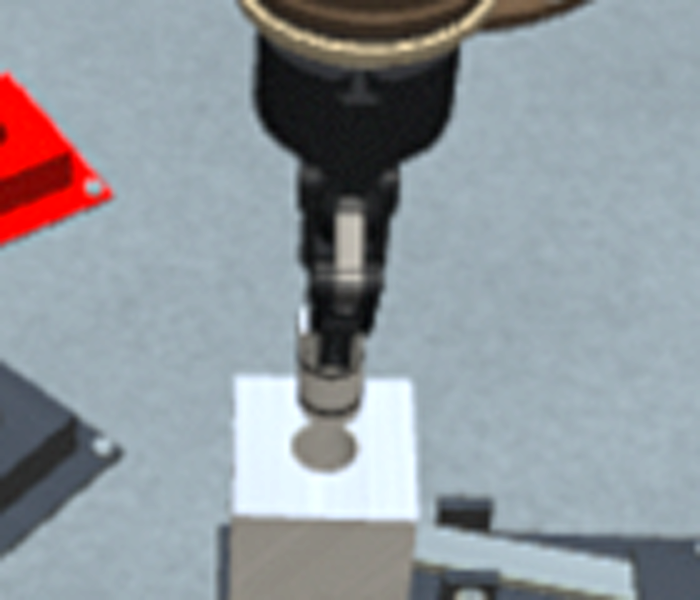

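View pics/top5.png

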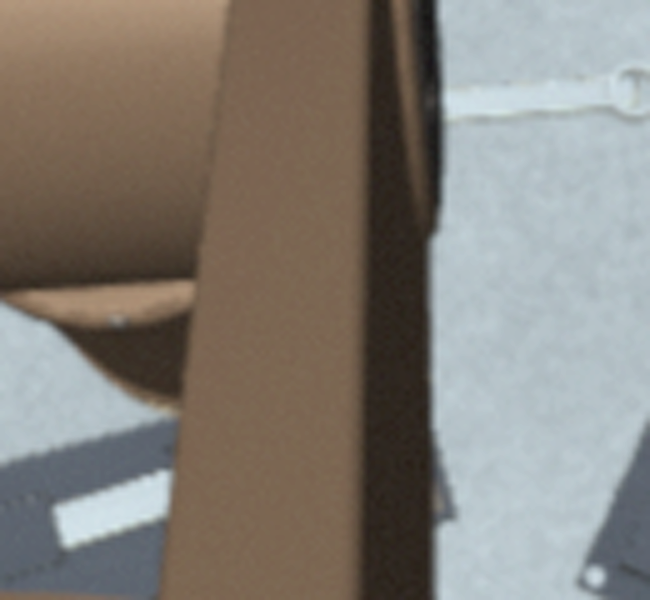

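```bash
python3 -m handwheel '{"grip":[255,255,255,255,255],"delta_pos":[[-12,-6,0],[-36,-18,0],[-60,-30,0],[-84,-43,0],[-100,-51,0]],"dr":[[0,0,0],[0,0,0],[0,0,0],[0,0,0],[0,0,0]]}'; python3 -m handwheel '{"grip":[255,255,255,255,255],"delta_pos":[[-14,-7,5],[-36,-18,20],[-58,-29,35],[-70,-35.5,50],[-72,-36,55]],"dr":[[0,0,0],[0,0,0],[0,0,0],[0,0,0],[0,0,0]]}';  python3 - <<'E'
from h import *
import cv2
from plant import viewer
go([.533,-.1284,.1],14.2)
for n,(r0,r1,c0,c1) in(('scene',(130,250,170,310)),('top',(130,250,240,370))):
    d=viewer.get_image(n); np.savez(f'pics/{n}6.npz',**d);cv2.imwrite(f'pics/{n}6.png',cv2.convertScaleAbs(cv2.resize(d['img'][r0:r1,c0:c1,::-1],None,fx=5,fy=5,interpolation=cv2.INTER_CUBIC),alpha=2))
E
```

```text
time_s: 14.1
tool_pos: [0.5504, -0.0513, 0.2002]
eef_rot: [1.937, 2.471, 0.0]
ft_force: [-0.1, -0.6, -2.0]
gripper_width: 0.0246
time_s: 14.72
tool_pos: [0.5321, -0.1303, 0.144]
eef_rot: [1.939, 2.471, -0.0]
ft_force: [0.4, 0.1, -1.5]
gripper_width: 0.0247
t 14.72 pos [ 0.5321 -0.1303  0.144 ] F [ 0.37  0.13 -1.54] w 0.0247
shift [ 1.7  1.4 44. ]
tool y yaw 13.7 z [ 0. -0. -1.]
dr [ 0.01  0.03 -0.46]
```

View pics/scene6.png

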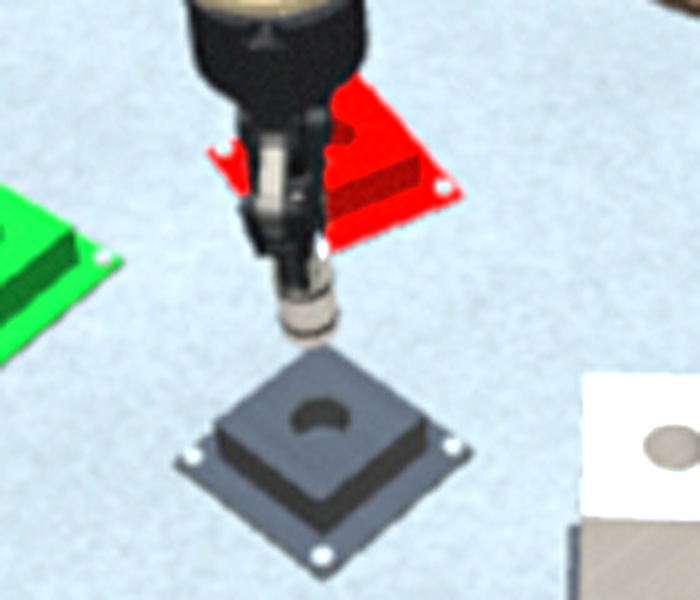

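View pics/top6.png

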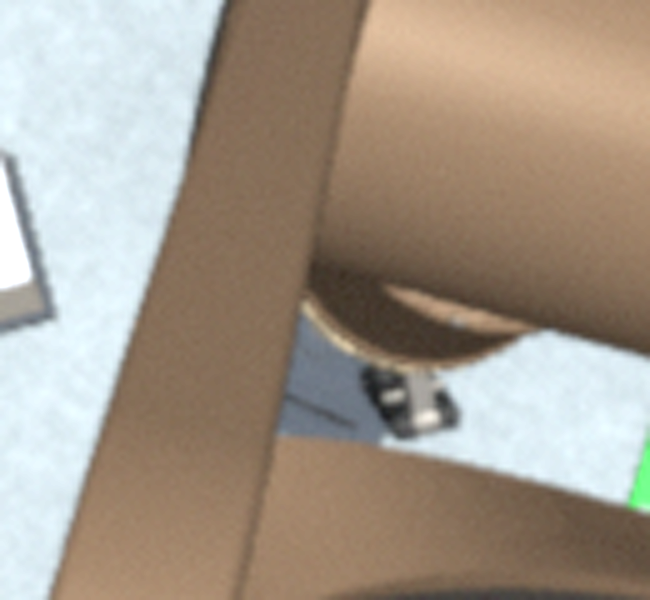

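```bash
python3 -m handwheel '{"grip":[255,255,255,255],"delta_pos":[[1,1,12],[2,1.6,30],[2,1.6,46],[2,1.6,48]],"dr":[[0,0,0],[0,0,0],[0,0,0],[0,0,0]]}';  python3 - <<'E'
from h import *
import cv2
from plant import viewer
go([.5333,-.1286,.09],14.2)
d=viewer.get_image('scene'); np.savez(f'pics/scene7.npz',**d);cv2.imwrite(f'pics/scene7.png',cv2.convertScaleAbs(cv2.resize(d['img'][170:240,195:275,::-1],None,fx=8,fy=8,interpolation=cv2.INTER_CUBIC),alpha=2))
for z in (.095,.0497,.035,):
  print(z,[(np.array(proj(d,np.array([.5329+dx,-.1284+dy,z])))-[195,170]+.5)*8-.5 for dx,dy in((0,0),)])
E
```

```text
time_s: 15.32
tool_pos: [0.5331, -0.1268, 0.0954]
eef_rot: [-1.938, -2.472, 0.001]
ft_force: [-1.0, 0.3, -2.2]
gripper_width: 0.0247
t 15.32 pos [ 0.5331 -0.1268  0.0954] F [-1.04  0.3  -2.18] w 0.0247
shift [-1.8 -0.2  5.4]
tool y yaw 13.8 z [-0.001 -0.    -1.   ]
dr [-0.05 -0.01 -0.38]
0.095 [array([300.18321454, 217.03289239])]
0.0497 [array([309.53298098, 314.92258096])]
0.035 [array([312.44822884, 345.44448824])]
```

View pics/scene7.png

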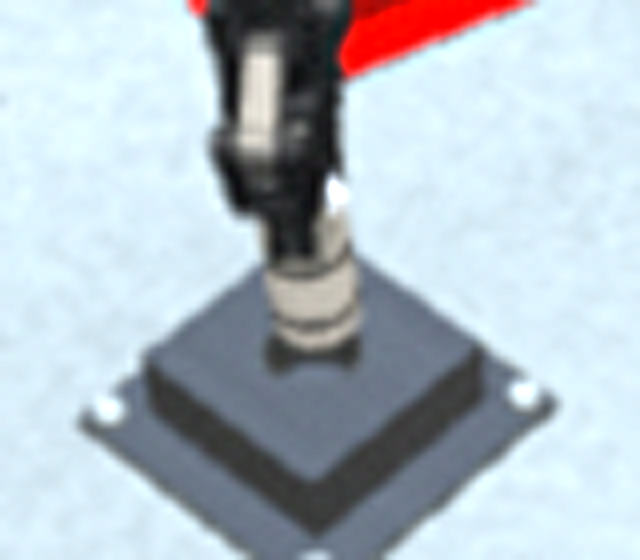

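```bash
python3 -m handwheel '{"grip":[255,255,255,255],"delta_pos":[[-1.5,-0.3,1],[-2,-0.3,5],[-2,-0.3,9],[-2,-0.3,11]],"dr":[[0,0,0],[0,0,0],[0,0,0],[0,0,0]]}';  python3 - <<'E'
from h import *
import cv2
from plant import viewer
go([.5333,-.1286,.08],14.2)
d=viewer.get_image('scene'); np.savez(f'pics/scene8.npz',**d);cv2.imwrite(f'pics/scene8.png',cv2.convertScaleAbs(cv2.resize(d['img'][170:240,195:275,::-1],None,fx=8,fy=8,interpolation=cv2.INTER_CUBIC),alpha=2.5))
E
```

```text
time_s: 15.88
tool_pos: [0.5335, -0.129, 0.0846]
eef_rot: [-1.938, -2.472, 0.001]
ft_force: [-0.3, -0.5, -2.8]
gripper_width: 0.0243
t 15.88 pos [ 0.5335 -0.129   0.0846] F [-0.3  -0.49 -2.81] w 0.0243
shift [ 0.4 -0.1  4.6]
tool y yaw 13.8 z [-0. -0. -1.]
dr [-0.03  0.   -0.4 ]
```

View pics/scene8.png

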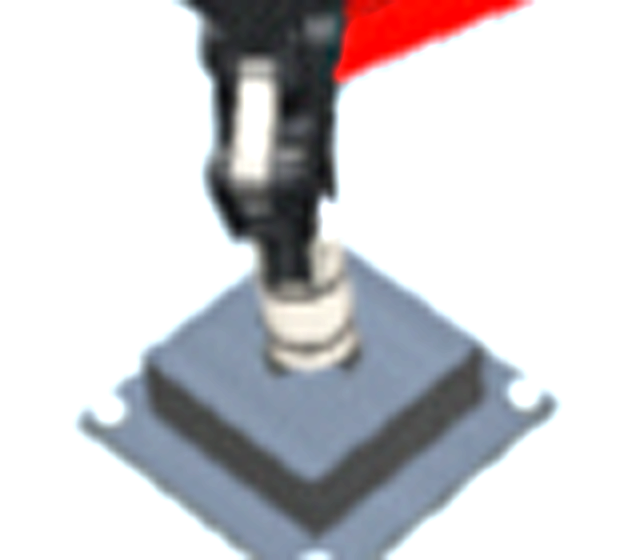

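The piston foot, about columns 268–358 in the zoomed view, sits over the hole at 265–358. I'll lower it gently.

```bash
python3 -m handwheel '{"grip":[255,255,255],"delta_pos":[[0,0,1.5],[0,0,3],[0,0,4]],"dr":[[0,0,0],[0,0,0],[0,0,0]]}'
```

```text
time_s: 16.3
tool_pos: [0.5333, -0.1289, 0.0804]
eef_rot: [-1.938, -2.472, 0.001]
ft_force: [-0.0, 0.2, -2.3]
gripper_width: 0.0246
```

```bash
python3 -m handwheel '{"grip":[255,255],"delta_pos":[[0,0,1],[0,0,2]],"dr":[[0,0,0],[0,0,0]]}'
```

```text
time_s: 16.55
tool_pos: [0.5334, -0.129, 0.0784]
eef_rot: [-1.938, -2.472, 0.001]
ft_force: [-0.6, -1.0, -2.6]
gripper_width: 0.0246
```

```bash
python3 -m handwheel '{"grip":[255,255],"delta_pos":[[0,0,1],[0,0,2]],"dr":[[0,0,0],[0,0,0]]}'
```

```text
time_s: 16.8
tool_pos: [0.5334, -0.129, 0.0763]
eef_rot: [-1.938, -2.472, 0.001]
ft_force: [-0.6, 0.7, -2.0]
gripper_width: 0.0251
```

```bash
python3 -m handwheel '{"grip":[255,255],"delta_pos":[[0,0,1],[0,0,2]],"dr":[[0,0,0],[0,0,0]]}'
```

```text
time_s: 17.05
tool_pos: [0.5334, -0.129, 0.0742]
eef_rot: [-1.938, -2.472, 0.001]
ft_force: [-0.3, 0.1, -2.1]
gripper_width: 0.0248
```

```bash
python3 -m handwheel '{"grip":[255,255,255],"delta_pos":[[0,0,1.5],[0,0,3],[0,0,4.5]],"dr":[[0,0,0],[0,0,0],[0,0,0]]}'
```

```text
time_s: 17.42
tool_pos: [0.5334, -0.129, 0.0696]
eef_rot: [-1.938, -2.472, 0.001]
ft_force: [-0.9, -0.3, -1.7]
gripper_width: 0.0248
```

```bash
python3 -m handwheel '{"grip":[255,255,255],"delta_pos":[[0,0,1.5],[0,0,3],[0,0,4.5]],"dr":[[0,0,0],[0,0,0],[0,0,0]]}'
```

```text
time_s: 17.8
tool_pos: [0.5334, -0.129, 0.065]
eef_rot: [-1.938, -2.472, 0.001]
ft_force: [-0.8, 0.3, -2.9]
gripper_width: 0.0245
```

```bash
python3 -m handwheel '{"grip":[255,255,255],"delta_pos":[[0,0,1],[0,0,2],[0,0,3]],"dr":[[0,0,0],[0,0,0],[0,0,0]]}'
```

```text
time_s: 18.18
tool_pos: [0.5334, -0.129, 0.0619]
eef_rot: [-1.938, -2.472, 0.001]
ft_force: [0.1, -0.0, -2.2]
gripper_width: 0.0247
```

```bash
python3 -m handwheel '{"grip":[255,255,255],"delta_pos":[[0,0,1],[0,0,2],[0,0,3]],"dr":[[0,0,0],[0,0,0],[0,0,0]]}'
```

```text
time_s: 18.55
tool_pos: [0.5334, -0.129, 0.0589]
eef_rot: [-1.938, -2.472, 0.001]
ft_force: [-0.0, -0.2, -2.4]
gripper_width: 0.025
```

```bash
python3 -m handwheel '{"grip":[255,255],"delta_pos":[[0,0,0.7],[0,0,1.2]],"dr":[[0,0,0],[0,0,0]]}'
```

```text
time_s: 18.8
tool_pos: [0.5334, -0.129, 0.0577]
eef_rot: [-1.938, -2.472, 0.001]
ft_force: [-0.4, 0.8, -2.0]
gripper_width: 0.0252
```

```bash
python3 -m handwheel '{"grip":[255,255],"delta_pos":[[0,0,0.5],[0,0,0.9]],"dr":[[0,0,0],[0,0,0]]}'
```

```text
time_s: 19.05
tool_pos: [0.5334, -0.129, 0.0567]
eef_rot: [-1.938, -2.472, 0.001]
ft_force: [-0.6, -0.4, -2.2]
gripper_width: 0.0248
```

```bash
python3 -m handwheel '{"grip":[255],"delta_pos":[[0,0,0.6]],"dr":[[0,0,0]]}'
```

```text
time_s: 19.18
tool_pos: [0.5334, -0.129, 0.0561]
eef_rot: [-1.938, -2.472, 0.001]
ft_force: [-0.2, 0.4, -1.2]
gripper_width: 0.0248
```

```bash
python3 -m handwheel '{"grip":[255],"delta_pos":[[0,0,0.5]],"dr":[[0,0,0]]}'
```

```text
time_s: 19.3
tool_pos: [0.5336, -0.129, 0.0559]
eef_rot: [-1.938, -2.472, 0.0]
ft_force: [-1.2, 1.8, 10.9]
gripper_width: 0.0247
```

Floor contact came at TCP 55.9 mm, against 55.3 expected. I'll relax the push, release and withdraw.

```bash
python3 -m handwheel '{"grip":[255,200,168,160,150],"delta_pos":[[0,0,-0.1],[0,0,-0.1],[0,0,-0.1],[0,0,-0.1],[0,0,-0.1]],"dr":[[0,0,0],[0,0,0],[0,0,0],[0,0,0],[0,0,0]]}'; python3 -m handwheel '{"grip":[140,130,120,110,100],"delta_pos":[[0,0,0],[0,0,0],[0,0,0],[0,0,-2],[0,0,-6]],"dr":[[0,0,0],[0,0,0],[0,0,0],[0,0,0],[0,0,0]]}'; python3 -m handwheel '{"grip":[80,60,40,0,0],"delta_pos":[[0,0,-10],[0,0,-40],[0,0,-90],[0,0,-140],[0,0,-180]],"dr":[[0,0,0],[0,0,0],[0,0,0],[0,0,0],[0,0,0]]}';  python3 - <<'E'
from h import *
import cv2
from plant import viewer
d=viewer.get_image('scene'); np.savez(f'pics/scene9.npz',**d);cv2.imwrite(f'pics/scene9.png',cv2.convertScaleAbs(cv2.resize(d['img'][170:240,195:275,::-1],None,fx=8,fy=8,interpolation=cv2.INTER_CUBIC),alpha=1.5))
cv2.imwrite('pics/scene9f.png',d['img'][:,:,::-1])
W=cloud(d); m=(W[...,2]>.05)&(W[...,2]<.09)&(np.hypot(W[...,0]-.533,W[...,1]+.1285)<.016); print(m.sum(),np.nanpercentile(W[m],[5,50,95],axis=0))
E
```

```text
time_s: 19.92
tool_pos: [0.5336, -0.129, 0.056]
eef_rot: [-1.938, -2.472, 0.001]
ft_force: [1.0, 0.3, 0.0]
gripper_width: 0.0351
time_s: 20.55
tool_pos: [0.5335, -0.129, 0.0621]
eef_rot: [-1.938, -2.472, 0.001]
ft_force: [-0.0, 0.0, -0.4]
gripper_width: 0.0517
time_s: 21.18
tool_pos: [0.5338, -0.129, 0.245]
eef_rot: [1.937, 2.471, 0.001]
ft_force: [0.5, -0.6, 0.3]
gripper_width: 0.0851
104 [[ 0.5255447  -0.13816632  0.05222982]
 [ 0.53737587 -0.12638742  0.0634674 ]
 [ 0.54755803 -0.11594402  0.0667886 ]]
```

View pics/scene9.png

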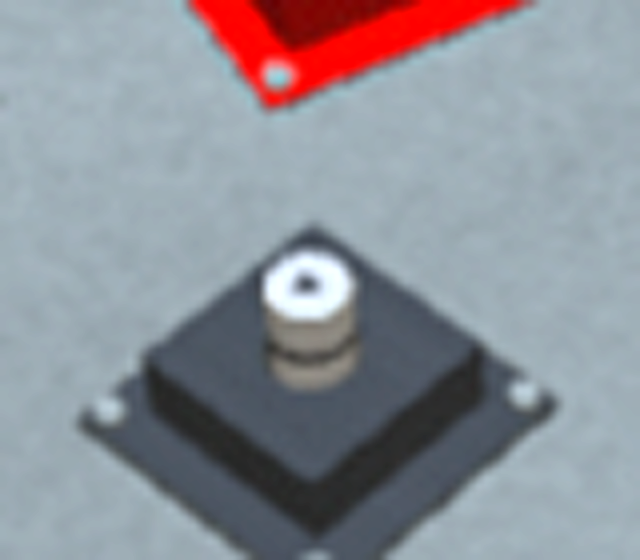

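View pics/scene9f.png

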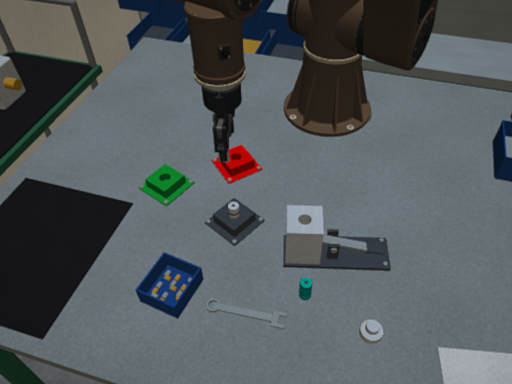

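The piston stands in the dark socket, with its top dot at (307,285) in the zoomed view, and the bystanders haven't moved. One height check before handing in.

```bash
python3 - <<'E'
from h import *
d=load('pics/scene9.npz'); W=cloud(d)
u,v=(307.5)/8-.5+195,(285.5)/8-.5+170
print(onz(d,u,v,.065)); v0,u0=round(v),round(u); print('top height',np.nanmean(W[v0-2:v0+3,u0-3:u0+4,2]))
print('bore-block top height check',np.nanmedian(W[209:212,292:318,2]),'bench',np.nanmedian(W[300:310,60:70,2]))
from plant import sense
print(sense()['time_s'])
E
```

```text
[ 0.53380549 -0.12789012  0.065     ]
top height 0.06486898831379086
bore-block top height check 0.12693393570566783 bench 0.0011824380108383507
21.225
```

Its top is 64.9 mm above the bench (65 expected when fully home), and it is centred.

```bash
python3 -c "
from plant import sign_off
print(sign_off())"
```

```text
the job is handed in; nothing more can be done
None
```

The job is done and handed in at about 21 s. The piston is fully home and upright in the dark test socket.

- **Pressing the tab:** I felt the stop at a TCP height of about 37 mm. I held it for about 2 s at 12–14 N vertical. The reading peaked briefly at 19.2 N vertical (about 20 N with the sideways force), above the 10–18 N target but below the 22 N damage limit.
- **Moving the piston:** It stood about 11 mm proud of the nest, and I gripped it there and drew it out. I lowered it into the socket without side contact, touched the floor at about 11 N, then released and withdrew.
- **Last checks:**
    - The piston's top measures 64.9 mm above the bench (65 mm means fully home).
    - It sits about 1 mm from the socket's measured centre.
    - In the last picture the wrench, cap, bin and look-alikes show no sign of having moved.
    - The gripper is open and well clear.
- **One reading disagreed:** The gripper read about 25 mm while holding the 28 mm piston, probably because it gripped only with the fingertips. The lift, the held weight and the final position all looked normal.

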